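# Set the visor brake of a fettling box and prove that it holds

## Task

The clear visor of the grey fettling box drops shut by itself because its hinge brake is slack. Push the red grip of the brake lever away from you until you feel the brake bite firmly, but do not overtighten it, then lift the visor by its bow handle to about 50 degrees, let go and leave it standing there on its own. Do not let the visor fall, and leave the bisque ware and bottles as they are.

Things in the scene. Friction and masses are not known exactly. Their poses are not given: they have to be found in the camera images.
- fettling_box: Grey open-topped metal box fixed to the table, 200 (x) x 240 (y) x 122 mm high; front wall (-x side) 60 mm high (hand opening). Origin: centre of its underside; x points from front (near the robot) to the hinge side, y to its left, z up. Position and yaw vary. The brake is on its right (-y) side, reaching 203 mm from the middle; a capped outlet stands out 42 mm at the left
- visor (a joint): Hinge angle (rad) of the clear visor, aluminium frame, 186 x 236 x 10 mm, 0.36 kg (+-15 %): 0 = closed, level; grows as the front rises; stop at 1.5. Hinge axis along the box's y at the rear top edge. Brake slack: it falls shut when let go. Brake set: it stays where left, and lifting it against the brake takes about 3 to 7 N at the handle
- visor_handle (a point): Middle of the visor's bow handle: dark round bar, 10 mm thick, 100 mm long along the box's y between bent posts, 207 mm from the hinge axis. Closed: 110 mm ahead of the box's origin, 157 mm above the table, 25 mm above and ahead of the visor's front edge, so free for fingers from above, which can stay upright while the bar turns between them
- visor_hinge_point (a point): Middle of the visor's hinge axis, 95 mm behind the box's origin and 127 mm above the table; its y axis is the hinge axis while the axes turn with the visor
- brake_lever (a joint): Lever angle (rad): 0 = leaning 0.9 rad from upright to the front, 0.9 = upright, grows as the grip is pushed to the rear, stop 1.75. Starts slack near 0, stays where left. The lining's wear is unknown: it bites between 0.25 and 1.0. Pushed at the grip, square to the lever: about 7 N before it bites, then 15 N more per rad; 10 to 12.5 N is well set, above 13.4 N the lining is crushed
- lever_grip (a point): Middle of the lever's red round grip, a freely turning sleeve: 16 mm thick, 44 mm long along the box's y, fixed at the end of the lever and standing out from it to the right (like a crank handle), 85 mm from the pivot. It swings in a plane along the box's x and z, 181 mm to the right of the box's middle. Free on all sides for upright fingers from above
- lever_pivot (a point): Point on the lever's pivot axis (along the box's y), level with the middle of the grip: 40 mm behind, 181 mm to the right of and 127 mm above the box's origin (underside). Its axes turn with the lever
- brake_shoe: Brass brake shoe, 20 x 16 x 17 mm, with the cork lining that the lever's cam pushes to the rear against the steel drum (36 mm in diameter) on the visor's hinge pin; hidden between lever and drum. Not to be touched
- snail: Bisque snail figurine, 23 x 91 x 51 mm, standing on the floor of the box under the visor; origin at the centre of its underside; leave alone
- vase: Small bisque vase, 66 mm wide, 100 mm tall, on the table to the right; origin at the centre of its underside; leave alone
- cup: Bisque cup with an ear, 67 x 98 x 66 mm, on the table to the right; origin at the centre of its underside; leave alone
- blue_bottle: Blue underglaze bottle, 43 mm wide, 68 mm tall, behind the box; origin at the centre of its underside; leave alone
- green_bottle: Green underglaze bottle, 43 mm wide, 66 mm tall, behind the box; origin at the centre of its underside; leave alone
- white_bottle: White bottle, 39 mm wide, 82 mm tall, behind the box; origin at the centre of its underside; leave alone

How it is judged:
By the outcome, as a careful person would: the job done as asked, in the order asked, and still so for the second after the job is handed in, with the robot touching nothing.
It also fails if it takes over 64 s, if anything falls off the work surface, if the arm or the gripper's body presses on something with over 40 N, if the wrist force passes 120 N, or if a joint passes its speed limit or range.

## Robot

A 6-joint arm with a two-finger parallel gripper is mounted at the origin on a cart in front of the work surface, level with it; the furniture and walls round the work are solid. World frame = base frame: x ahead of the robot, y to its left, z up, the work surface at z = 0. Lengths are in m, angles in rad, forces in N, time in s.
With the tool pointing down it reaches from about 0.4 to 0.825 m from the base axis. Payload 7 kg.
Tool frame: the origin (TCP) lies midway between the tips of the shut fingers; the grasp point (between the pads) lies 19 mm behind it; z points along the fingers, y is the line along which they close (so a half turn about z gives the same grasp; the last joint's range is limited). The gripper opens to 88 mm and grips with 3 to 60 N. Pads are 19 mm wide; open, the fingers measure 130 mm over their backs; the gripper's body (78 mm by 193 mm) begins 47 mm behind the grasp point.
Start: joints at [-0.912, 0.359, 0.012, 0, -1.224, -0.288], TCP at [0.245, -0.629, 0.227] pointing down, gripper open.
Joint ranges: [-3.07, 3.07], [-1.43, 2.12], [-1.02, 1.25], [-3.03, 1.67], [-3.05, -0], [-3.03, 3.03]. Speed limits (rad/s): [2.39, 2.39, 3.01, 3.14, 3.14, 3.14].

## Interface

Orientations are given as [roll, pitch, yaw] about the fixed x, y, z axes, in that order (R = Rz(yaw) Ry(pitch) Rx(roll)).
In Python, from station import arm gives the robot as it stands. The module is installed in compiled form; this text tells all that it offers.
- The arm moves only by the tool carry_out, never from a script. Its argument "commands" is a list of rows, each a list of 4 numbers: the shift along the world's x, y, z in units of 50 mm (1.0 is 50 mm), then the turn about the world's z in units of 6 degrees (1.0 is 6 degrees). A call has exactly 10 rows; each row is the pose to reach, as a shift and turn from the pose commanded when the call began; what a row does not reach only later rows make up. A row lasts 1/8 s, in which the tool goes at most 62.5 mm and 10.7 degrees, less where a joint would pass 70% of its speed; a pose out of reach is approached as far as the arm can. A call with a gripper value outside its range is refused whole. "claw" is the closure, from 0 (fully open) to 1 (shut), set as the call begins (left out, the last holds). The fingers move at their own pace and stop on an object; "force" is the grip in N (left out, the last holds). Time passes only in rows, so rows that repeat a pose let the fingers close, or fill a call up. It gives the time, the measured TCP pose, the force, the opening and the grip force at its end, in the units of the state.
- arm.get_state(): the state, without advancing time (a new reading comes with each control period).
- arm.grab_frame(name): name is "scene" or "side" or "wrist"; returns a dict with "pixels" (420x560x3 uint8, red, green, blue), "fx", "fy", "cx", "cy" (pixels), "eye" and "orientation" of the camera in the world. Camera axes: x right, y down, z forward; pixel columns grow to the right and rows downward; lengths in m; the calibration is good to about 2 mm. A picture is of the moment at which its call begins. There is no depth.
- arm.job_done(): hands the job in; it is judged then, once.
Trained networks look in a picture, given as the dict that the camera call returned (one of the last four; its "shot" number tells which), for a name from the list of things; names that differ only in an ending like _2 or _b are one class to them, and where a whole thing is asked for, a point or a joint stands for the part that bears it (a point fixed in the world has none). Each returns a list of dicts, best first, with "conf" (0 to 1); they miss things now and then, are a little off and sometimes report something else, mostly with a low value. They report only what shows in the picture. A call takes as long as a camera call.
- arm.regions_of(picture, query): "pixels" (420x560 bool, what is visible of it) and "uv" ([column, row] in pixels, amid what is visible of it).
- arm.mark_of(picture, query): "uv" ([column, row] in pixels: a listed point, or the origin of a listed thing).
The state is a dict: "t": time; "q": joint angles; "qd": joint speeds; "joint_efforts": joint torques, N m; "eef_pos": TCP position; "ee_rot": TCP orientation; "force": force on the tool from outside, world axes, zero at the start; "moment": the same for the moment, N m; "width": finger opening in m; "gripper_force": force on a finger pad.
Only numpy, scipy, OpenCV 4.12 (cv2) and the standard library are available. Lean on these libraries where they do the work, as an engineer would, in place of code of your own. Each camera call takes 0.05 s, during which the arm holds its last target. There are 200 camera calls.

## Working session

There is one attempt and no reset: what is moved stays moved. The work goes in short steps, Python scripts to look and compute and a tool call to move; the robot and the scene stay as the last step left them, time stands still between calls to the robot, and variables do not carry over. Pictures are saved under pics/ and viewed, at most 10 in all, crops included, and the job is handed in when it is done.

Besides the shell and the picture viewer there is one more tool, called as name(argument=value, ...) on one line, values as JSON. carry_out: Moves the arm, as the interface text tells. Its arguments: {"type":"object","properties":{"commands":{"type":"array","items":{"type":"array","items":{"type":"number"}}},"claw":{"type":"number"},"force":{"type":"number"}},"required":["commands"]}

```bash
mkdir -p pics
cat > h.py <<'E'
import numpy as np, cv2
from scipy.spatial.transform import Rotation as Ro
from station import arm
def Rm(o):
    o=np.array(o,float)
    if o.shape==(3,3): return o
    return Ro.from_euler('xyz',o).as_matrix() if o.size==3 else Ro.from_quat(o).as_matrix()
def ray(f,uv):
    d=np.array([(uv[0]-f['cx'])/f['fx'],(uv[1]-f['cy'])/f['fy'],1.])
    d=Rm(f['orientation'])@d
    return np.array(f['eye'],float),d/np.linalg.norm(d)
def tri(rays):
    A=sum(np.eye(3)-np.outer(d,d) for e,d in rays); b=sum((np.eye(3)-np.outer(d,d))@e for e,d in rays)
    p=np.linalg.solve(A,b); return p,[float(np.linalg.norm(np.cross(p-e,d))) for e,d in rays]
def proj(f,p):
    c=Rm(f['orientation']).T@(np.array(p)-f['eye']); return [f['fx']*c[0]/c[2]+f['cx'],f['fy']*c[1]/c[2]+f['cy']]
def save(f,n): cv2.imwrite('pics/'+n,cv2.cvtColor(f['pixels'],cv2.COLOR_RGB2BGR))
E
python3 - <<'E'
from h import *
np.set_printoptions(precision=4,suppress=True)
s=arm.get_state(); print(s)
F={n:arm.grab_frame(n) for n in('scene','side')}
for n,f in F.items(): save(f,n+'1.png'); print(n,f['eye'],f['orientation'],f['fx'],f['shot'])
for q in ['fettling_box','visor_handle','visor_hinge_point','lever_grip','lever_pivot','vase','cup']:
    R=[]
    for n,f in F.items():
        m=arm.mark_of(f,q)
        print(q,n,[(np.round(x['uv'],1),round(x['conf'],2)) for x in m[:2]])
        if m: R.append(ray(f,m[0]['uv']))
    if len(R)==2: print('   ',*tri(R))
E
```

```text
{'t': 0.0, 'q': array([-0.9119,  0.3594,  0.0111, -0.0004, -1.2241, -0.2881]), 'qd': array([-0.0011, -0.0003, -0.0001,  0.0015,  0.    ,  0.0011]), 'joint_efforts': array([ -0.    , -58.2711,  29.3047,   6.997 ,   0.0069,  -0.0001]), 'eef_pos': array([ 0.2444, -0.6287,  0.2256]), 'ee_rot': array([ 3.1399, -0.0001, -2.7709]), 'force': array([0.5362, 0.0584, 0.0451]), 'moment': array([0.0068, 0.0988, 0.013 ]), 'gripper_force': 0.0, 'width': 0.08727439495652951}
scene [-0.2554  0.4419  1.0524] [-2.3398 -0.0038 -2.1227] 526.1757975913249 1
side [ 0.6173 -0.9092  0.4679] [-1.9318 -0.0114  0.0753] 381.8274772006061 2
fettling_box scene [(array([262.7, 261.2]), 0.85)]
fettling_box side [(array([272. , 252.3]), 0.95)]
    [ 0.541  -0.0092  0.0003] [0.0013418606329785696, 0.0013418606329784859]
visor_handle scene [(array([288.2, 240.9]), 0.97), (array([239.3, 206.9]), 0.43)]
visor_handle side [(array([230.9, 197.8]), 0.83), (array([344.6, 222.9]), 0.53)]
    [ 0.4419 -0.025   0.1565] [0.0019856869009939704, 0.0019856869009937895]
visor_hinge_point scene [(array([234.1, 208.9]), 0.83)]
visor_hinge_point side [(array([306.5, 205.5]), 0.79)]
    [0.63   0.0183 0.128 ] [0.0023230479266852606, 0.002323047926685257]
lever_grip scene [(array([319.7, 179.7]), 0.61)]
lever_grip side [(array([269.5, 209.4]), 0.87), (array([217.1, 334.3]), 0.66)]
    [ 0.5523 -0.1884  0.1919] [0.001186822680181909, 0.0011868226801819983]
lever_pivot scene [(array([304.4, 190.2]), 0.6)]
lever_pivot side [(array([292.3, 237. ]), 0.52)]
    [ 0.5996 -0.1765  0.1268] [0.0009384100266748412, 0.0009384100266747725]
vase scene [(array([152.8, 244.6]), 0.19)]
vase side [(array([186.5, 297.3]), 0.93)]
    [ 0.474   0.0983 -0.0065] [0.24774336135193234, 0.24774336135193253]
cup scene []
cup side [(array([218.1, 337.8]), 0.66), (array([231.3, 199.5]), 0.45)]
```

View pics/scene1.png

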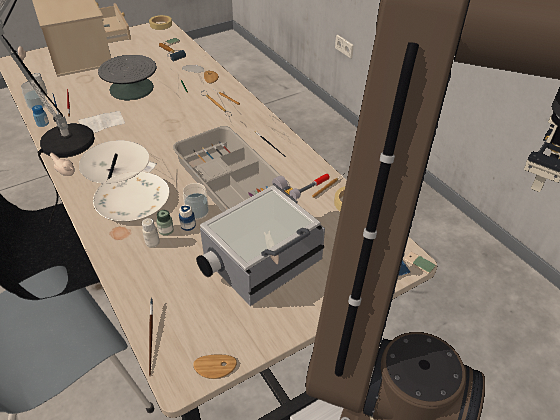

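View pics/side1.png

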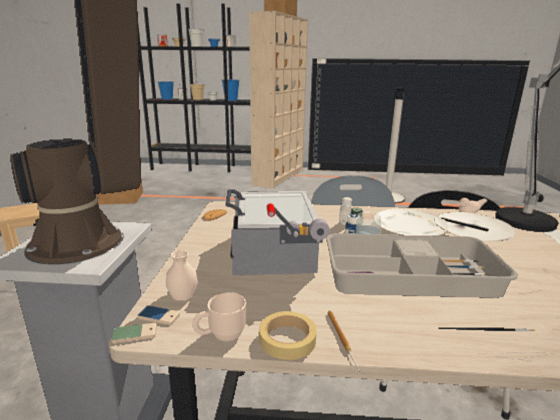

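Scene view: the visor handle is near (288,241) and the red grip near (320,180). Side view: grip near (270,209), handle near (232,199), vase near (182,275), cup near (225,317). Next I'll fit the box pose to these points.

```bash
cat > fit.py <<'E'
from h import *
from scipy.optimize import least_squares
L={'fettling_box':(0,0,0),'visor_handle':(-.11,0,.157),'visor_hinge_point':(.095,0,.127),'lever_pivot':(.04,-.181,.127)}
def grip(th): a=.9-th; return (.04-.085*np.sin(a),-.181,.127+.085*np.cos(a))
def w(x,p): c,s=np.cos(x[2]),np.sin(x[2]); return np.array([x[0]+c*p[0]-s*p[1],x[1]+s*p[0]+c*p[1],p[2]])
def fit(F,names,x0=(.54,-.01,.2,.05)):
    ob=[]
    for f in F:
        for q in names:
            m=arm.mark_of(f,q)
            if m and m[0]['conf']>.5: ob.append((f,q,m[0]['uv']))
    g=lambda x:np.concatenate([np.subtract(proj(f,w(x,grip(x[3]) if q=='lever_grip' else L[q])),uv) for f,q,uv in ob])
    r=least_squares(g,x0,loss='soft_l1',f_scale=1.5)
    return r.x,[(f['shot'],q,np.round(e,1)) for (f,q,_),e in zip(ob,g(r.x).reshape(-1,2))]
E
python3 - <<'E'
from fit import *
F=[arm.grab_frame(n) for n in('scene','side')]
x,e=fit(F,list(L)+['lever_grip']); print(x); [print(*i) for i in e]
print('grip',w(x,grip(x[3])),'handle',w(x,L['visor_handle']))
E
```

```text
[ 0.54211909 -0.00582433  0.14889461  0.14613982]
3 fettling_box [-2.7 -2.2]
3 visor_handle [0.3 0.9]
3 visor_hinge_point [0.8 0.8]
3 lever_pivot [ 0.7 -0.2]
3 lever_grip [2.5 2.6]
4 fettling_box [ 1.6 -0.1]
4 visor_handle [-2.7 -1. ]
4 visor_hinge_point [-0.2 -0.3]
4 lever_pivot [1.7 0.2]
4 lever_grip [ 1.  -2.3]
grip [ 0.55099174 -0.18751844  0.18896944] handle [ 0.43333616 -0.02214229  0.157     ]
```

carry_out(commands=[[0.3,0.9,0.5,1.4],[1.0,1.9,1.0,2.9],[1.7,2.9,1.5,4.3],[2.4,3.9,1.5,5.8],[3.1,4.9,1.5,7.2],[3.8,5.9,1.5,8.7],[4.5,6.9,1.5,10.1],[5.2,7.8,1.5,11.6],[5.8,8.6,1.5,13.0],[5.9,8.7,1.5,13.1]], claw=0.4, force=20)

```text
t: 2.65
eef_pos: [0.5411, -0.1916, 0.3013]
ee_rot: [3.141, 0.0, -1.394]
force: [0.3, -0.7, -0.7]
width: 0.0523
gripper_force: 0.0
```

Run:
```python
from fit import *
F=[arm.grab_frame(n) for n in('wrist','side')]
save(F[0],'wrist2.png'); s=arm.get_state(); print(s['eef_pos'],s['ee_rot'],s['width'],s['force'])
x,e=fit(F,list(L)+['lever_grip']); print(x); [print(*i) for i in e]
print('grip',w(x,grip(x[3])),'handle',w(x,L['visor_handle']))
```

```text
[ 0.53998755 -0.19336689  0.30136742] [ 3.14119471e+00  2.83342213e-05 -1.39798726e+00] 0.0526150516137482 [ 0.26967604 -0.09346479 -0.33507751]
[ 0.54378993 -0.01471246  0.11604454  0.24944351]
5 fettling_box [ 0.5 -0.5]
5 visor_handle [0.6 0.5]
5 lever_grip [0.6 0. ]
6 fettling_box [2.4 0.4]
6 visor_handle [-2.2 -2.3]
6 visor_hinge_point [1.9 3.2]
6 lever_pivot [ 0.7 -1.7]
6 lever_grip [2.9 0. ]
grip [ 0.55334559 -0.19582415  0.19463849] handle [ 0.43452975 -0.02744873  0.157     ]
```

```bash
ls pics
```

```text
scene1.png
side1.png
wrist2.png
```

View pics/wrist2.png

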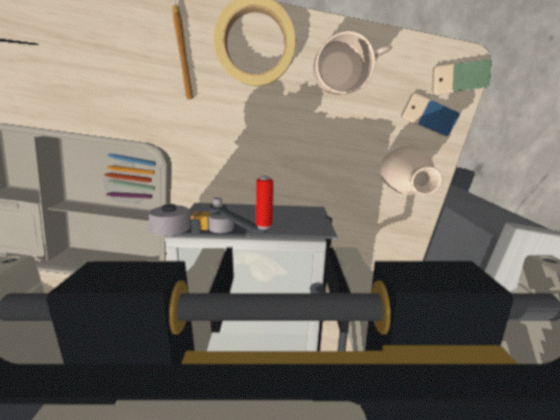

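The wrist view shows the red grip at (264,203), in line with the tool axes. The box edges run along the image rows, so the box yaw is about 0.17. I'll triangulate the grip and handle.

Run:
```python
from fit import *
np.set_printoptions(precision=4,suppress=True)
F=[arm.grab_frame(n) for n in('wrist','side','scene')]
for q in('lever_grip','visor_handle'):
    R=[];
    for f in F:
        m=arm.mark_of(f,q); r=arm.regions_of(f,q)
        print(q,m and (m[0]['uv'],m[0]['conf']), r and (r[0]['uv'],r[0]['conf']))
        if m and m[0]['conf']>.5: R.append(ray(f,m[0]['uv']))
    print(*tri(R))
f=F[0]; hsv=cv2.cvtColor(f['pixels'],cv2.COLOR_RGB2HSV); m=((hsv[...,0]<6)|(hsv[...,0]>174))&(hsv[...,1]>180)&(hsv[...,2]>80)
v,u=np.nonzero(m[150:250,230:300]); u+=230;v+=150
e,d=ray(f,(u.mean(),v.mean())); print('red',u.mean(),v.mean(),u.min(),u.max(),v.min(),v.max(),[ (e+d*(z-e[2])/d[2]) for z in(.18,.195)])
for z in(.127,.122): # box right edge direction
    a,b=[ray(f,p) for p in((170,237),(326,237))]; A=a[0]+a[1]*(z-a[0][2])/a[1][2];B=b[0]+b[1]*(z-b[0][2])/b[1][2]; print(A,B,np.arctan2(*(A-B)[[1,0]]))
```

```text
lever_grip ([264.6, 205.9], 0.65) ([256.1, 217.4], 0.92)
lever_grip ([267.5, 208.4], 0.64) []
lever_grip [] ([291.3, 193.9], 0.62)
[ 0.5497 -0.1938  0.1953] [0.0018474281656163279, 0.001847428165616492]
visor_handle ([340.1, 346.5], 0.66) ([259.6, 270.9], 0.67)
visor_handle ([228.8, 197.9], 0.67) ([281.1, 210.3], 0.56)
visor_handle ([288.3, 242.9], 0.83) ([254.7, 226.3], 0.79)
[ 0.4352 -0.0215  0.1564] [0.0017819812744424522, 0.002791457305685844, 0.0028984474384914937]
red 261.4801136363636 205.38636363636363 254 269 183 228 [array([ 0.5544, -0.1886,  0.18  ]), array([ 0.5543, -0.1935,  0.195 ])]
[ 0.6537 -0.1148  0.127 ] [ 0.4744 -0.1459  0.127 ] 0.17197998823468716
[ 0.6552 -0.1123  0.122 ] [ 0.4732 -0.1439  0.122 ] 0.17197998823468705
```

carry_out(commands=[[0.25,-0.05,-0.3],[0.25,-0.05,-0.7],[0.25,-0.05,-1.1],[0.25,-0.05,-1.5],[0.25,-0.05,-1.9],[0.25,-0.05,-2.2],[0.25,-0.05,-2.4],[0.25,-0.05,-2.6],[0.25,-0.05,-2.65],[0.25,-0.05,-2.65]])

```text
schema error: expected 4 numbers
```

carry_out(commands=[[0.25,-0.05,-0.3,0],[0.25,-0.05,-0.7,0],[0.25,-0.05,-1.1,0],[0.25,-0.05,-1.5,0],[0.25,-0.05,-1.9,0],[0.25,-0.05,-2.2,0],[0.25,-0.05,-2.4,0],[0.25,-0.05,-2.6,0],[0.25,-0.05,-2.65,0],[0.25,-0.05,-2.65,0]])

```text
t: 5.25
eef_pos: [0.5522, -0.1967, 0.1693]
ee_rot: [-3.141, -0.0, -1.399]
force: [-0.1, 0.2, -0.3]
width: 0.052
gripper_force: 0.0
```

Run:
```python
from fit import *
F=[arm.grab_frame(n) for n in('wrist','side')]
im=np.hstack([F[0]['pixels'][100:400,130:430],F[1]['pixels'][130:280,180:330].repeat(2,0).repeat(2,1)])
cv2.imwrite('pics/c3.png',im[...,::-1]); s=arm.get_state(); print(s['eef_pos'],s['force'],s['width'])
```

```text
[ 0.55241076 -0.19668916  0.1696538 ] [-0.44505252 -0.04335092  0.54481768] 0.05280499966328469
```

View pics/c3.png

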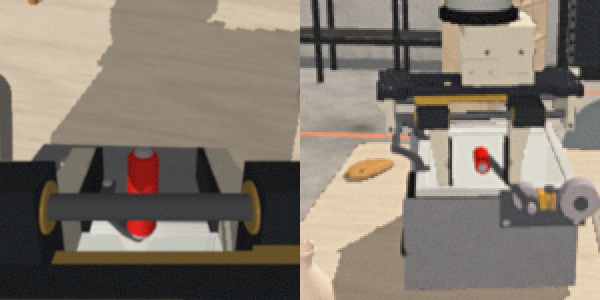

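carry_out(commands=[[0,0,0,0],[0,0,0,0],[0,0,0,0],[0,0,0,0],[0,0,0,0],[0,0,0,0],[0,0,0,0],[0,0,0,0],[0,0,0,0],[0,0,0,0]], claw=1, force=20)

```text
t: 6.6
eef_pos: [0.5549, -0.1962, 0.1698]
ee_rot: [-3.136, -0.001, -1.398]
force: [6.9, 1.9, -0.3]
width: 0.0152
gripper_force: 19.9
```

```bash
cat > lev.py <<'E'
from fit import *
np.set_printoptions(precision=4,suppress=True)
psi=.172
def rep(P=(.6137,-.174,.127),gz=.019):
    s=arm.get_state(); g=s['eef_pos']-P; bx=g[0]*np.cos(psi)+g[1]*np.sin(psi); bz=g[2]+gz
    a=np.arctan2(-bx,bz); t=np.array([np.cos(a)*np.cos(psi),np.cos(a)*np.sin(psi),np.sin(a)]); r=np.array([-np.sin(a)*np.cos(psi),-np.sin(a)*np.sin(psi),np.cos(a)])
    print('t',s['t'],'pos',s['eef_pos'],'F',s['force'],'w',s['width'],'gf',s['gripper_force'])
    print('theta',.9-a,'rad',np.hypot(bx,bz),'Ftan',-s['force']@t,'Frad',-s['force']@r)
if __name__=='__main__': rep()
E
python3 lev.py
```

```text
t 6.6 pos [ 0.5549 -0.1962  0.1698] F [ 6.9213  1.919  -0.3323] w 0.015244097130036428 gf 19.92070198059082
theta 0.11532536225868417 rad 0.08737412301859004 Ftan -4.8230230351599666 Frad 5.285597321455827
```

carry_out(commands=[[0.08,0.01,0.06,0],[0.15,0.03,0.12,0],[0.22,0.04,0.17,0],[0.29,0.05,0.22,0],[0.35,0.06,0.26,0],[0.4,0.07,0.29,0],[0.45,0.08,0.32,0],[0.45,0.08,0.32,0],[0.45,0.08,0.32,0],[0.45,0.08,0.32,0]])

```text
t: 7.85
eef_pos: [0.5728, -0.1933, 0.1825]
ee_rot: [3.137, 0.001, -1.4]
force: [2.9, -7.3, -16.1]
width: 0.015
gripper_force: 19.9
```

```bash
python3 lev.py
```

```text
t 7.85 pos [ 0.5728 -0.1933  0.1825] F [  2.9475  -7.3161 -16.1429] w 0.01503896471526303 gf 19.904224276542664
theta 0.3703896268820638 rad 0.08632689714100651 Ftan 6.72980984822978 Frad 14.765845670742337
```

carry_out(commands=[[0.05,0.0,-0.02,0],[0.1,0.0,0.0,0],[0.14,0.0,0.015,0],[0.18,0.0,0.025,0],[0.21,0.005,0.035,0],[0.21,0.005,0.035,0],[0.21,0.005,0.035,0],[0.21,0.005,0.035,0],[0.21,0.005,0.035,0],[0.21,0.005,0.035,0]])

```text
t: 9.1
eef_pos: [0.582, -0.1922, 0.186]
ee_rot: [3.136, 0.002, -1.4]
force: [-6.2, 0.7, -1.3]
width: 0.0151
gripper_force: 19.9
```

```bash
python3 lev.py
```

```text
t 9.1 pos [ 0.582  -0.1922  0.186 ] F [-6.189   0.653  -1.2557] w 0.015116109200979628 gf 19.90172803401947
theta 0.4853919948761861 rad 0.08518005640406316 Ftan 5.984624710272749 Frad -1.2619710740899146
```

carry_out(commands=[[0.04,0.01,0.015,0],[0.08,0.015,0.03,0],[0.12,0.02,0.04,0],[0.15,0.025,0.048,0],[0.18,0.03,0.053,0],[0.19,0.033,0.055,0],[0.19,0.033,0.055,0],[0.19,0.033,0.055,0],[0.19,0.033,0.055,0],[0.19,0.033,0.055,0]])

```text
t: 10.35
eef_pos: [0.5916, -0.1908, 0.1888]
ee_rot: [3.136, 0.001, -1.4]
force: [-7.0, 0.2, -0.8]
width: 0.0157
gripper_force: 19.9
```

```bash
python3 lev.py
```

```text
t 10.35 pos [ 0.5916 -0.1908  0.1888] F [-7.0255  0.2033 -0.7805] w 0.01573377514995914 gf 19.901162981987
theta 0.6037774624162664 rad 0.0844735537890762 Ftan 6.814887894598501 Frad -1.2639039058631252
```

carry_out(commands=[[0.04,0.005,0.01,0],[0.08,0.012,0.02,0],[0.12,0.02,0.03,0],[0.15,0.025,0.035,0],[0.165,0.028,0.04,0],[0.165,0.028,0.04,0],[0.165,0.028,0.04,0],[0.165,0.028,0.04,0],[0.165,0.028,0.04,0],[0.165,0.028,0.04,0]])

```text
t: 11.6
eef_pos: [0.5997, -0.1896, 0.1903]
ee_rot: [3.135, 0.001, -1.4]
force: [-6.0, -1.2, -3.6]
width: 0.0152
gripper_force: 19.9
```

```bash
python3 lev.py
```

```text
t 11.6 pos [ 0.5997 -0.1896  0.1903] F [-5.9786 -1.2299 -3.5836] w 0.015217538996084917 gf 19.899686872959137
theta 0.7027358836915774 rad 0.0839541307809393 Ftan 6.684928044083305 Frad 2.3184296767733743
```

carry_out(commands=[[0.04,0.005,0.005,0],[0.08,0.012,0.01,0],[0.12,0.02,0.01,0],[0.15,0.025,0.01,0],[0.165,0.028,0.01,0],[0.165,0.028,0.01,0],[0.165,0.028,0.01,0],[0.165,0.028,0.01,0],[0.165,0.028,0.01,0],[0.165,0.028,0.01,0]])

```text
t: 12.85
eef_pos: [0.608, -0.1884, 0.191]
ee_rot: [3.135, 0.001, -1.4]
force: [-5.9, -2.1, -3.8]
width: 0.0154
gripper_force: 19.9
```

```bash
python3 lev.py
```

```text
t 12.85 pos [ 0.608  -0.1884  0.191 ] F [-5.8889 -2.0687 -3.79  ] w 0.015439455871492466 gf 19.899421334266663
theta 0.8025318824741179 rad 0.08342256166323309 Ftan 6.495646784444313 Frad 3.1729570591314737
```

carry_out(commands=[[0.04,0.005,0,0],[0.08,0.012,0,0],[0.12,0.02,-0.005,0],[0.15,0.025,-0.01,0],[0.165,0.028,-0.01,0],[0.165,0.028,-0.01,0],[0.165,0.028,-0.01,0],[0.165,0.028,-0.01,0],[0.165,0.028,-0.01,0],[0.165,0.028,-0.01,0]])

```text
t: 14.1
eef_pos: [0.616, -0.1872, 0.1908]
ee_rot: [3.135, 0.001, -1.4]
force: [-8.4, -2.6, 0.2]
width: 0.0155
gripper_force: 19.9
```

```bash
python3 lev.py
```

```text
t 14.1 pos [ 0.616  -0.1872  0.1908] F [-8.3867 -2.5713  0.222 ] w 0.015457834098529634 gf 19.89981919527054
theta 0.900556628238518 rad 0.08280981383014498 Ftan 8.703132640641973 Frad -0.21718969883105646
```

carry_out(commands=[[0.03,0.005,0,0],[0.06,0.01,0,0],[0.09,0.015,-0.005,0],[0.12,0.02,-0.01,0],[0.15,0.025,-0.015,0],[0.165,0.028,-0.018,0],[0.165,0.028,-0.018,0],[0.165,0.028,-0.018,0],[0.165,0.028,-0.018,0],[0.165,0.028,-0.018,0]])

```text
t: 15.35
eef_pos: [0.6238, -0.186, 0.1899]
ee_rot: [3.134, 0.001, -1.4]
force: [-8.7, -1.7, 0.5]
width: 0.0154
gripper_force: 19.9
```

```bash
python3 lev.py; python3 -c "
from lev import *
for i in range(4): arm.grab_frame('side'); rep()"
```

```text
t 15.35 pos [ 0.6238 -0.186   0.1899] F [-8.7153 -1.7352  0.5465] w 0.015353432420067595 gf 19.89860326051712
theta 0.9958653112754255 rad 0.08229105358887183 Ftan 8.895165861982933 Frad 0.3063081240689782
t 15.4 pos [ 0.6238 -0.186   0.1899] F [-9.8173 -2.7174  0.4187] w 0.015473275938372092 gf 19.898616671562195
theta 0.9961141906152439 rad 0.08228172054422403 Ftan 10.130893858446191 Frad 0.556123002993284
t 15.45 pos [ 0.6238 -0.186   0.1899] F [-10.0291  -2.4064   0.4078] w 0.015310673620880295 gf 19.89862561225891
theta 0.9959605905342299 rad 0.0822786899236129 Ftan 10.284735896614075 Frad 0.5803336814004789
t 15.5 pos [ 0.6238 -0.186   0.1899] F [-10.0203  -3.7237  -0.615 ] w 0.015401734663969024 gf 19.898659586906433
theta 0.995879025074262 rad 0.08230657342271375 Ftan 10.402578805171187 Frad 1.6183278993764745
t 15.55 pos [ 0.6238 -0.1861  0.1899] F [-9.6826 -3.2848 -0.2293] w 0.015615945218257026 gf 19.89851027727127
theta 0.9960996759741515 rad 0.08229759950249638 Ftan 10.033334734390044 Frad 1.1975256910883583
```

carry_out(commands=[[0.02,0.003,0,0],[0.04,0.007,-0.005,0],[0.06,0.01,-0.01,0],[0.08,0.014,-0.014,0],[0.1,0.017,-0.018,0],[0.118,0.02,-0.02,0],[0.118,0.02,-0.02,0],[0.118,0.02,-0.02,0],[0.118,0.02,-0.02,0],[0.118,0.02,-0.02,0]])

```text
t: 16.8
eef_pos: [0.6292, -0.1853, 0.1889]
ee_rot: [3.133, 0.001, -1.4]
force: [-10.5, -4.5, 0.2]
width: 0.0149
gripper_force: 19.9
```

```bash
python3 -c "
from lev import *
for i in range(5): arm.grab_frame('side'); rep()"
```

```text
t 16.85 pos [ 0.6292 -0.1853  0.1889] F [-10.924   -3.3643  -0.1004] w 0.015220215865771257 gf 19.896983206272125
theta 1.0639692104481047 rad 0.08195119863620455 Ftan 11.170137831812058 Frad 1.9499413828993897
t 16.9 pos [ 0.6292 -0.1853  0.1888] F [-11.1302  -3.8342   0.657 ] w 0.015366900705309541 gf 19.896924197673798
theta 1.0640365471231794 rad 0.08194914572531771 Ftan 11.573483202756066 Frad 1.2496997979762114
t 16.95 pos [ 0.6292 -0.1853  0.1888] F [-10.1224  -3.7279  -0.1318] w 0.01513150532722997 gf 19.89705964922905
theta 1.0641292009273395 rad 0.08194389596719917 Ftan 10.446909547429277 Frad 1.8637985437056448
t 17.0 pos [ 0.6292 -0.1852  0.1888] F [-11.3353  -3.565    0.5567] w 0.01541977765304378 gf 19.89704802632332
theta 1.0641434924732982 rad 0.0819449146488416 Ftan 11.710834813340753 Frad 1.3753986028552694
t 17.05 pos [ 0.6292 -0.1852  0.1888] F [-10.3283  -2.6573   0.7671] w 0.015556672124416972 gf 19.896984100341797
theta 1.0639783227835324 rad 0.0819358230305836 Ftan 10.613345468258505 Frad 0.9785493125560102
```

carry_out(commands=[[-0.04,-0.007,0,0],[-0.05,-0.01,0,0],[-0.05,-0.01,0,0],[-0.05,-0.01,0,0],[-0.05,-0.01,0.2,0],[-0.05,-0.01,0.5,0],[-0.05,-0.01,0.9,0],[-0.05,-0.01,1.3,0],[-0.05,-0.01,1.8,0],[-0.05,-0.01,2.2,0]], claw=0.4)

```text
t: 18.3
eef_pos: [0.6313, -0.1847, 0.3023]
ee_rot: [-3.139, -0.001, -1.399]
force: [-0.3, 0.1, -0.6]
width: 0.0528
gripper_force: 0.0
```

Run:
```python
from fit import *
np.set_printoptions(precision=4,suppress=True)
s=arm.get_state(); print(s['eef_pos'],s['ee_rot'],s['force'],s['width'])
F=[arm.grab_frame(n) for n in('side','scene')]; R=[]
for f in F:
    for q in('visor_handle','lever_grip'): 
        m=arm.mark_of(f,q); print(q,m and (m[0]['uv'],m[0]['conf']))
        if m and m[0]['conf']>.5 and q=='visor_handle': R.append(ray(f,m[0]['uv']))
if len(R)>1: print(*tri(R))
save(F[0],'side4.png')
```

```text
[ 0.6313 -0.1847  0.3023] [-3.1394 -0.0007 -1.3989] [-0.3095  0.1107 -0.6407] 0.05280813584140425
visor_handle ([231.4, 198.7], 0.73)
lever_grip ([305.0, 200.3], 0.84)
visor_handle ([291.5, 240.2], 0.85)
lever_grip []
[ 0.4428 -0.033   0.1558] [0.00011382066240352785, 0.00011382066240357]
```

View pics/side4.png

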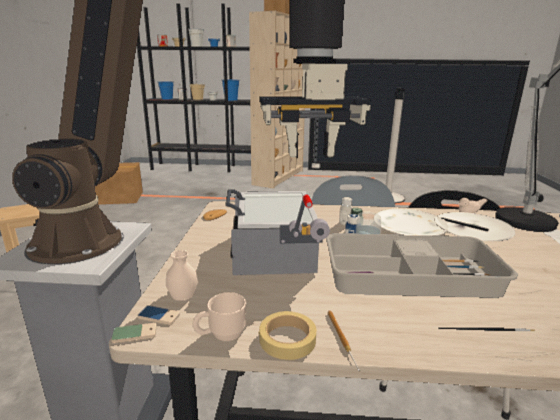

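The brake is set at about 11 N. The side view shows the lever past upright, with the grip at (306,200). Next I'll move over the visor handle.

carry_out(commands=[[-0.5,0.4,0,0],[-1.2,0.9,0,0],[-1.9,1.5,0,0],[-2.5,2.0,0,0],[-3.1,2.5,-0.2,0],[-3.6,2.9,-0.5,0],[-3.9,3.15,-0.7,0],[-3.95,3.18,-0.8,0],[-3.95,3.18,-0.8,0],[-3.95,3.18,-0.8,0]], claw=0.55)

```text
t: 19.85
eef_pos: [0.4341, -0.0259, 0.2598]
ee_rot: [3.142, -0.0, -1.399]
force: [-0.3, -0.0, -0.9]
width: 0.0393
gripper_force: 0.0
```

Run:
```python
from fit import *
np.set_printoptions(precision=4,suppress=True)
s=arm.get_state(); print(s['eef_pos'],s['ee_rot'],s['force'],s['width'])
F=[arm.grab_frame(n) for n in('wrist','side','scene')]; R=[]
for f in F:
    for q in('visor_handle',): 
        m=arm.mark_of(f,q); print(q,m and (m[0]['uv'],m[0]['conf']))
        if m and m[0]['conf']>.5: R.append(ray(f,m[0]['uv']))
        if m: e,d=ray(f,m[0]['uv']); print(e+d*(.157-e[2])/d[2])
if len(R)>1: print(*tri(R))
save(F[0],'wrist5.png')
```

```text
[ 0.4341 -0.0259  0.2598] [ 3.1415 -0.0003 -1.3994] [-0.2928 -0.0392 -0.865 ] 0.03926855067580372
visor_handle ([279.9, 207.7], 0.62)
[ 0.4326 -0.0268  0.157 ]
visor_handle ([232.0, 198.8], 0.77)
[ 0.4451 -0.0367  0.157 ]
visor_handle ([289.3, 240.1], 0.66)
[ 0.4447 -0.0281  0.157 ]
[ 0.4396 -0.0271  0.1567] [0.006992281653285096, 0.004763240452171639, 0.004161097298139596]
```

View pics/wrist5.png

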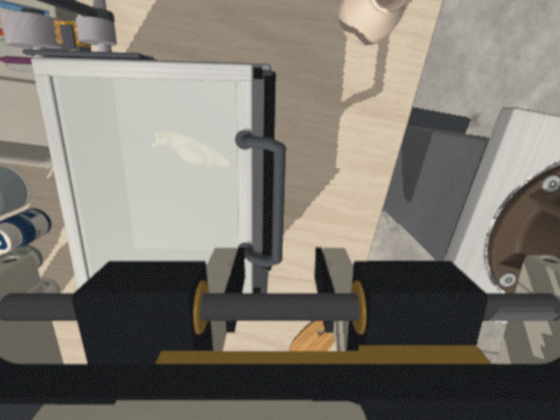

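The wrist view shows the bow bar centred at (280,203), lined up between the fingers. Descending.

carry_out(commands=[[-0.02,-0.02,-0.3,0],[-0.02,-0.02,-0.7,0],[-0.02,-0.02,-1.1,0],[-0.02,-0.02,-1.5,0],[-0.02,-0.02,-1.8,0],[-0.02,-0.02,-2.05,0],[-0.02,-0.02,-2.2,0],[-0.02,-0.02,-2.3,0],[-0.02,-0.02,-2.36,0],[-0.02,-0.02,-2.36,0]])

```text
t: 21.4
eef_pos: [0.4326, -0.0266, 0.1417]
ee_rot: [-3.141, 0.0, -1.399]
force: [0.4, 0.8, -0.6]
width: 0.0393
gripper_force: 0.0
```

carry_out(commands=[[0,0,0,0],[0,0,0,0],[0,0,0,0],[0,0,0,0],[0,0,0,0],[0,0,0,0],[0,0,0,0],[0,0,0,0],[0,0,0,0],[0,0,0,0]], claw=1, force=25)

```text
t: 22.65
eef_pos: [0.4356, -0.026, 0.1427]
ee_rot: [-3.136, -0.0, -1.398]
force: [9.2, -0.6, -4.5]
width: 0.0093
gripper_force: 25.1
```

carry_out(commands=[[0.05,0.01,0.04,0],[0.08,0.013,0.16,0],[0.1,0.017,0.31,0],[0.155,0.027,0.47,0],[0.21,0.036,0.626,0],[0.31,0.054,0.918,0],[0.43,0.075,1.2,0],[0.575,0.1,1.476,0],[0.74,0.128,1.74,0],[0.74,0.128,1.74,0]])

```text
t: 23.9
eef_pos: [0.469, -0.021, 0.2304]
ee_rot: [3.14, -0.001, -1.399]
force: [-6.6, -3.8, 5.4]
width: 0.0091
gripper_force: 25.0
```

carry_out(commands=[[0.07,0.012,0.13,0],[0.152,0.026,0.27,0],[0.25,0.043,0.385,0],[0.353,0.061,0.504,0],[0.569,0.099,0.724,0],[0.8,0.139,0.926,0],[0.997,0.173,1.074,0],[1.1,0.19,1.14,0],[1.19,0.207,1.206,0],[1.19,0.207,1.206,0]])

```text
t: 25.15
eef_pos: [0.5287, -0.0122, 0.2906]
ee_rot: [3.14, -0.004, -1.4]
force: [-2.3, -10.5, 1.6]
width: 0.009
gripper_force: 24.9
```

Run:
```python
from fit import *
np.set_printoptions(precision=4,suppress=True)
F=[arm.grab_frame(n) for n in('side','scene')]
s=arm.get_state(); p=s['eef_pos']; print(p,s['ee_rot'],s['force'],s['width'])
d=p-np.array([.4356,-.026,.1427]); dx=d[0]*np.cos(.172)+d[1]*np.sin(.172)
print('moved',dx,d[2],'visor by chord',2*np.arcsin(np.hypot(dx,d[2])/.414),'by z',np.arcsin(d[2]/.207+np.sin(.145))-.145)
for q in('visor_handle','visor_hinge_point'):
    R=[]
    for f in F:
        m=arm.mark_of(f,q)
        if m: print(q,m[0]['uv'],m[0]['conf']); R.append(ray(f,m[0]['uv']))
    if len(R)>1: print(q,*tri(R))
im=np.hstack([F[0]['pixels'][60:300,140:380],F[1]['pixels'][120:360,160:400]]); cv2.imwrite('pics/c6.png',im[...,::-1])
```

```text
[ 0.5287 -0.0122  0.2906] [ 3.1403 -0.0035 -1.3995] [ -2.1855 -10.6645   1.5334] 0.008943864114848854
moved 0.0940827515028602 0.14789322252890885 visor by chord 0.8743631052026435 by z 0.8882203580242478
visor_handle [268.0, 137.9] 0.67
visor_handle [265.9, 175.0] 0.63
visor_handle [ 0.5291 -0.0149  0.3026] [0.002633274809448612, 0.0026332748094484333]
visor_hinge_point [306.9, 207.7] 0.62
```

View pics/c6.png

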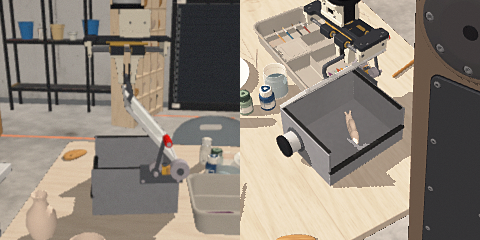

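carry_out(commands=[[-0.01,-0.02,0,0],[-0.02,-0.04,0,0],[-0.02,-0.04,0,0],[-0.02,-0.04,0,0],[-0.02,-0.04,0,0],[-0.02,-0.04,0,0],[-0.02,-0.04,0,0],[-0.02,-0.04,0,0],[-0.02,-0.04,0,0],[-0.02,-0.04,0,0]], force=8)

```text
t: 26.7
eef_pos: [0.5279, -0.0119, 0.2899]
ee_rot: [-3.141, -0.0, -1.399]
force: [-4.7, -1.5, 6.2]
width: 0.0099
gripper_force: 8.0
```

carry_out(commands=[[0,0,0,0],[0,0,0,0],[0,0,0,0],[0,0,0,0],[0,0,0.1,0],[0,0,0.3,0],[0,0,0.6,0],[0,0,0.9,0],[0,0,1.3,0],[0,0,1.7,0]], claw=0.5)

```text
t: 27.95
eef_pos: [0.528, -0.0119, 0.3757]
ee_rot: [-3.141, 0.0, -1.399]
force: [0.7, 0.1, -0.4]
width: 0.0439
gripper_force: 0.0
```

Run:
```python
from fit import *
np.set_printoptions(precision=4,suppress=True)
s=arm.get_state(); print(s['eef_pos'],s['force'],s['width'])
F=[arm.grab_frame(n) for n in('side','scene')]; R=[]
for f in F:
    m=arm.mark_of(f,'visor_handle')
    if m: print(m[0]['uv'],m[0]['conf']); R.append(ray(f,m[0]['uv']))
if len(R)>1: print(*tri(R))
im=np.hstack([F[0]['pixels'][60:300,140:380],F[1]['pixels'][120:360,160:400]]); cv2.imwrite('pics/c7.png',im[...,::-1])
```

```text
[ 0.528  -0.0119  0.3757] [ 0.7007  0.1208 -0.3688] 0.04391617989315605
[264.2, 178.1] 0.66
```

View pics/c7.png

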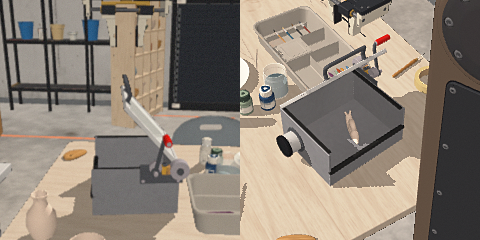

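The visor stands on its own at the same angle, with the handle at (128,85) in the left crop, and the gripper is clear. Handing in.

```bash
python3 -c "
from station import arm
print(arm.job_done())"
```

```text
the job is handed in; nothing more can be done
None
```

I set the brake to about 11 N at the grip, lifted the visor to about 50° and let go; it stood there on its own with the gripper clear, and I handed the job in at about 28 s (no verdict was returned).

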